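# Close the folding paint box

## Robot

A 7-joint arm with a two-finger parallel gripper is mounted at the origin on the work surface. World frame = base frame: x ahead of the robot, y to its left, z up, the work surface at z = 0. Lengths are in m, angles in rad, forces in N, time in s.
With the tool pointing down it reaches from about 0.4 to 0.875 m from the base axis. Payload 6.5 kg.
Tool frame: the origin (TCP) lies on the centre line of the jaws, within the pads' length; the fingertips stand bot.finger_overhang ahead of it and the grasp point (between the pads) lies 5 mm behind it (bot.finger_overhang is the distance from the TCP to the fingertips, in m); z points along the fingers, y is the line along which they close (so a half turn about z gives the same grasp; the last joint's range is limited). The gripper opens to 88 mm and grips with 3 to 60 N. Pads are 18 mm wide; open, the fingers measure 123 mm over their backs; the gripper's body (75 mm by 187 mm) begins 45 mm behind the grasp point.
Start: joints at [1.2, 0.536, -0.004, 1.538, 0.003, 1.067, -0.071], TCP at [0.195, -0.62, 0.253] pointing down, gripper open.
Joint ranges: [-2.7, 2.7], [-0.37, 2.16], [-1.27, 1.26], [0.24, 2.4], [-1.31, 4.45], [0.19, 1.91], [-2.76, 2.76]. Speed limits (rad/s): [2.39, 2.39, 3.14, 3.14, 3.14, 3.14, 3.14].

## Interface

Orientations are given as a 3x3 rotation matrix whose columns are the frame's x, y, z axes.
In Python, from bench import read_state, imaging, bot gives the robot as it stands.
- The arm moves only by the tool play_rows, never from a script. Its argument "rows" is a list of rows, each a list of 3 entries, a list of its own where there are three numbers: the shift along the tool's x, y, z in cm, then the turn about the tool's z in rad, then the finger opening in cm, from 0 to 8.81. A call has 1 to 8 rows; each row shifts and turns the commanded pose from where the row before left it, along the tool's axes as they then stand; what a row does not reach is not made up. A row lasts 1/12 s, in which the tool goes at most 41.7 mm and 7.16 degrees, less where a joint would pass 70% of its speed; a pose out of reach is approached as far as the arm can. A call is refused whole if a number of a shift passes 4.17 or a number of a turn 0.125, either way. A call with a gripper value outside its range is refused whole. The fingers move at their own pace and stop on an object; the grip force is fixed at half the most. Time passes only in rows, so rows that do not move let the fingers close. It gives the time, the measured TCP pose, the force, the opening and the grip force at its end, in the units of the state.
- read_state(): the state, without advancing time (a new reading comes with each control period).
- imaging.read_camera(name): name is "scene" or "side" or "wrist"; returns the picture (480x640x3 uint8, red, green, blue); there is no depth.
- imaging.calibration(name): a dict with "fx", "fy", "cx", "cy" (pixels), "cam_to_world" (4x4, takes a point from camera to world coordinates). Camera axes: x right, y down, z forward; pixel columns grow to the right and rows downward; lengths in m; the calibration is good to about 2 mm. A picture is of the moment at which its call begins: read the wrist's pose just before it. calibration takes no time and is no camera call; for the wrist camera it gives the pose at the moment of the call.
- bot.finish_job(): hands the job in; it is judged then, once.
The state is a dict: "time_s": time; "joints": joint angles; "dq": joint speeds; "joint_efforts": joint torques, N m; "ee_pos": TCP position; "ee_rot": TCP orientation; "ft_force": force on the tool from outside, world axes, zero at the start; "ft_torque": the same for the moment, N m; "finger_gap": opening from 0.0 (shut) to 1.0 (fully open); "finger_force": force on a finger pad.
Only numpy, scipy, OpenCV 4.12 (cv2) and the standard library are available. Lean on these libraries where they do the work, as an engineer would, in place of code of your own. Each camera call takes 0.05 s, during which the arm holds its last target. There are 200 camera calls.

## Task

Pack up the blue folding paint box for the day: fold the upright white mixing flap down flat over the paint pans first, then swing the blue lid over it until it is fully shut. Do it all by pushing with the fingertips: nothing is to be picked up or carried, the box and the brush in it stay where they are, and the things around it are left alone.

Things in the scene. Friction and masses are not known exactly. Their poses are not given: they have to be found in the camera images.
- paintbox: Open watercolour box, enamelled steel, blue outside, white inside, loose on rubber feet (about 1.25 kg, slides if pushed over about 5 N). Base 140 (its x) by 240 mm (its y), walls 33 mm high, front wall 29; rows of pans (tops at 25 mm), brush trough along the front. Origin: centre of underside. z up; x from the flap's side (front) to the lid's side (back); y along both hinges.
- flap (a joint): Angle of the white mixing flap, rad: 0 = folded flat over the pans (stop), 1.57 = upright, 1.95 = leaning outwards (stop). Plate 3 mm thick, 127 mm from hinge to free edge, 228 mm long, 0.13 kg. Stiff hinge, stays at any angle (friction 0.13 N m). Pushing its outer face towards the box's +x, then down, folds it in; folded, its upper face is 32 mm above the table.
- flap_hinge (a point): Middle of the flap's hinge line: in the box's frame (-64.5, 0, 29.5) mm. The hinge line runs along the box's y.
- flap_edge (a point): Middle of the flap's free edge, 127 mm from its hinge.
- lid (a joint): Angle of the blue lid, rad: 0 = shut (stop), 1.57 = upright, 2.2 = leaning outwards (stop). Shallow cap, white inside: plate 4 mm thick, 150 mm from hinge to free edge, 250 mm long, rim 9 mm deep, 0.22 kg. Stiff hinge, stays at any angle (friction 0.24 N m). Pushing its outer face towards the box's -x, then down, shuts it; shut, its top is 40 mm above the table. An upright flap blocks it.
- lid_hinge (a point): Middle of the lid's hinge line: in the box's frame (73.5, 0, 36) mm. The hinge line runs along the box's y.
- lid_edge (a point): Middle of the lid's free edge, 150 mm from its hinge.
- brush: Short paint brush, 174 mm long, 9 mm thick, 15 g, lying loose in the trough along the front of the box, below the folded flap. Origin: under the middle of its length. Leave it there.
- brush_pot: White pot with brushes, 72 mm across, 90 mm high, brushes to 170 mm. Origin: centre of its underside. A bystander.
- water_jar: Empty glass water jar, 64 mm across, 72 mm high, beside the box's +y end. Origin: centre of its underside. A bystander.
- foam_block: Cream model block with a black tile, 50 x 70 mm, 50 mm high, beside the box's -y end. Origin: centre of its underside. A bystander.
- can_gold: Gold spray can, 65 mm across, 190 mm high, to the left of the box. Origin: centre of its underside. A bystander.
- can_black: Black spray can, 65 mm across, 190 mm high, to the left of the box. Origin: centre of its underside. A bystander.
- marker_red: Red marker with a black cap, 130 mm long, 16 mm thick, lying in front of the flap's side of the box. Origin: under the middle of its length. A bystander.
- marker_blue: Blue marker with a black cap, 130 mm long, 16 mm thick, lying behind the lid's side of the box. Origin: under the middle of its length. A bystander.

How it is judged:
By the outcome, as a careful person would: the job done as asked, in the order asked, and still so for the second after the job is handed in, with the robot touching nothing.
It also fails if it takes over 50 s, if anything falls off the work surface, if the arm or the gripper's body presses on something with over 40 N, if the wrist force passes 120 N, or if a joint passes its speed limit or range.

## Working session

There is one attempt and no reset: what is moved stays moved. The work goes in short steps, Python scripts to look and compute and a tool call to move; the robot and the scene stay as the last step left them, time stands still between calls to the robot, and variables do not carry over. Pictures are saved under pics/ and viewed, at most 10 in all, crops included, and the job is handed in when it is done.

Besides the shell and the picture viewer there is one more tool, called after "Request:" as name([rows], argument=value, ...), one row to a line, values as JSON. play_rows: Moves the arm, as the interface text tells. Its arguments: {"type":"object","properties":{"rows":{"type":"array"}},"required":["rows"]}

```bash
mkdir -p pics; ls
python3 - <<'E'
from bench import read_state, imaging, bot
import cv2,numpy as np
for n in("scene","side"):
    cv2.imwrite(f"pics/{n}0.png",imaging.read_camera(n)[:,:,::-1]); c=imaging.calibration(n); print(n,c["fx"],c["cx"],np.round(c["cam_to_world"],3).tolist())
s=read_state();print(s["time_s"],np.round(s["ee_pos"],4),np.round(s["ee_rot"],3).tolist(),bot.finger_overhang,s["finger_gap"])
E
```

```text
pics
scene 576.5365539648151 316.11669818575047 [[0.841, 0.392, -0.372, 1.165], [0.54, -0.606, 0.584, -0.965], [0.003, -0.693, -0.721, 1.262], [0.0, 0.0, 0.0, 1.0]]
side 527.7423102112011 323.39211766494157 [[-0.702, -0.464, 0.541, -0.06], [-0.713, 0.471, -0.52, 0.586], [-0.013, -0.751, -0.661, 0.815], [0.0, 0.0, 0.0, 1.0]]
0.1 [ 0.1949 -0.6195  0.2519] [[0.954, 0.3, -0.001], [0.3, -0.954, 0.001], [-0.0, -0.002, -1.0]] 0.014 0.9968012469493933
```

View pics/scene0.png

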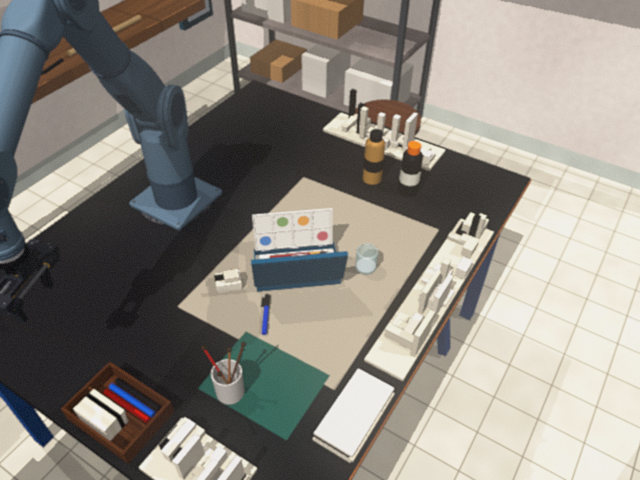

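View pics/side0.png

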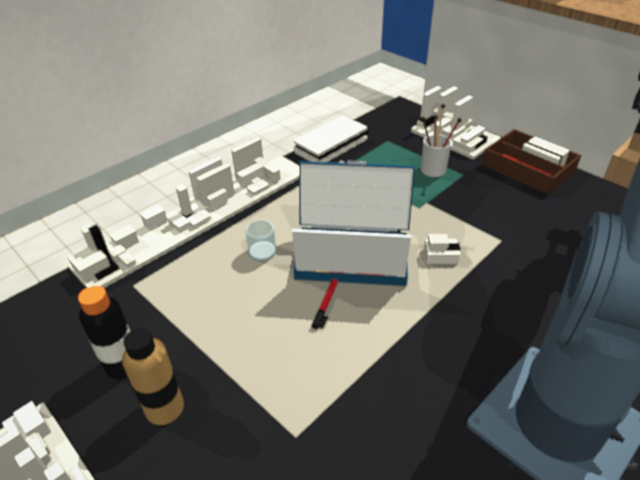

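Scene view: the lid's outer face points at the camera (about 251–347, 253–290), with the flap behind it, the jar at (367,259), foam block at (228,282) and blue marker at (265,314). Side view: the flap's outer face is at (293–410, 229–278) and the red marker in front of it at (325,303). Next I'll zoom in for the corners.

Run:
```python
import cv2,numpy as np
a=cv2.imread("pics/scene0.png")[200:300,235:395]; b=cv2.imread("pics/side0.png")[150:300,270:430]
cv2.imwrite("pics/c1.png",cv2.resize(a,None,fx=5,fy=5,interpolation=cv2.INTER_CUBIC))
cv2.imwrite("pics/c2.png",cv2.resize(b,None,fx=4,fy=4,interpolation=cv2.INTER_CUBIC))
```

```text
(no output)
```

View pics/c1.png

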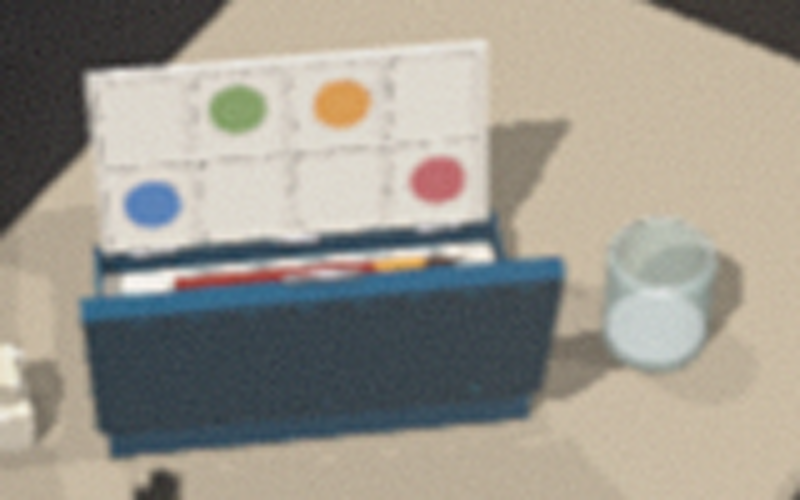

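View pics/c2.png

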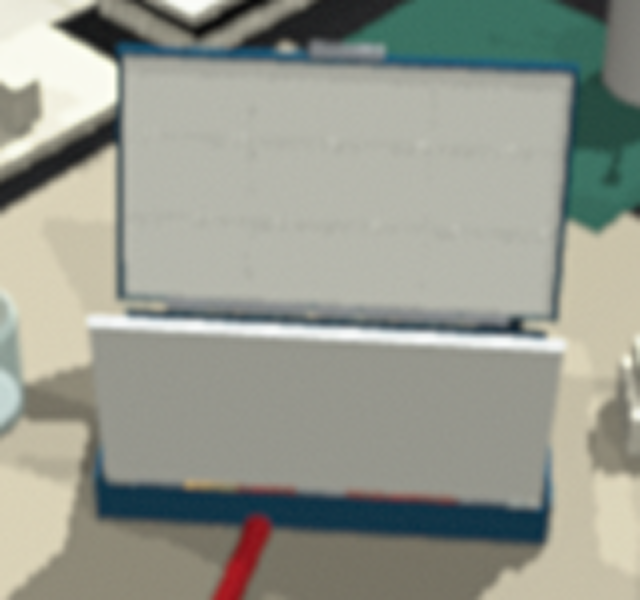

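Zoomed corners. Scene: box back bottom corners at (257.4,291) and (341,283), flap edge (252,214.6)–(332.4,208), lid edge (251.4,260.4)–(347.6,252.4). Side: box front bottom at (406.2,285.5) and (294.5,278.8), flap edge (410.8,236.2)–(292.5,229.5), lid edge (414.2,167)–(299.5,161.8).

```bash
cat > h.py <<'E'
from bench import read_state, imaging, bot
import numpy as np
def ray(n,uv):
    c=imaging.calibration(n);T=c["cam_to_world"]
    d=T[:3,:3]@[(uv[0]-c["cx"])/c["fx"],(uv[1]-c["cy"])/c["fy"],1]
    return T[:3,3],d/np.linalg.norm(d)
def plane(n,uv,z):
    o,d=ray(n,uv);return o+d*(z-o[2])/d[2]
def tri(a,b):
    (o,d),(p,e)=ray("scene",a),ray("side",b)
    A=np.stack([d,-e],1);t=np.linalg.lstsq(A,p-o,rcond=None)[0]
    x,y=o+d*t[0],p+e*t[1];return (x+y)/2,np.linalg.norm(x-y)
E
cat > m.py <<'E'
from h import *
np.set_printoptions(precision=4,suppress=True)
bm=plane("scene",(257.4,291),.002);bp=plane("scene",(341,283),.002)
fm=plane("side",(406.25,285.5),.002);fp=plane("side",(294.5,278.75),.002)
print(bm,bp,fm,fp)
print("len",np.linalg.norm(bp-bm),np.linalg.norm(fp-fm),np.linalg.norm(bm-fm),np.linalg.norm(bp-fp))
C=(bm+bp+fm+fp)/4;y=(bp-bm)+(fp-fm);yaw=np.arctan2(-y[0],y[1]);print("C",C,"yaw",yaw)
c,s=np.cos(yaw),np.sin(yaw);R=np.array([[c,-s,0],[s,c,0],[0,0,1]])
C[2]=0
for n,a,b in (("flap-",(252,214.6),(410.75,236.25)),("flap+",(332.4,208),(292.5,229.5)),("lid-",(251.4,260.4),(414.25,167)),("lid+",(347.6,252.4),(299.5,161.75))):
    p,e=tri(a,b);print(n,p,"err",e,"box",R.T@(p-C))
for n,u in (("jar",(367,272)),("foam",(228,291)),("mk_b1",(265,330)),("mk_b2",(266.5,297))): print(n,R.T@(plane("scene",u,0)-C))
for n,u in (("mk_r1",(318,327)),("mk_r2",(334,281))): print(n,R.T@(plane("side",u,0.01)-C))
E
python3 m.py
```

```text
[ 0.4647 -0.1747  0.002 ] [ 0.648  -0.0209  0.002 ] [ 0.3732 -0.071   0.002 ] [0.5557 0.0817 0.002 ]
len 0.23931395714243234 0.23797264297237014 0.13827651645627717 0.13802746499545296
C [ 0.5104 -0.0462  0.002 ] yaw -0.8733425794782358
flap- [ 0.3678 -0.0544  0.1537] err 0.0021422277063191408 box [-0.0853 -0.1145  0.1537]
flap+ [0.5436 0.0908 0.1542] err 0.0045929423991775825 box [-0.0837  0.1134  0.1542]
lid- [ 0.4879 -0.2134  0.1785] err 0.0032227423726765556 box [ 0.1136 -0.1246  0.1785]
lid+ [ 0.6802 -0.0558  0.1782] err 0.0029590346821981 box [0.1163 0.124  0.1782]
jar [0.035  0.2041 0.    ]
foam [ 0.0572 -0.2002  0.    ]
mk_b1 [ 0.2049 -0.105   0.    ]
mk_b2 [ 0.0924 -0.0935  0.    ]
mk_r1 [-0.202   0.0522  0.01  ]
mk_r2 [-0.0763  0.0312  0.01  ]
```

The sizes check out: edges measure 239 × 138 mm against 240 × 140, and the flap and lid edges sit 127 and 150 mm from their hinges. The flap is at about 1.73 rad and the lid at about 1.85. I'll turn the tool so its x lies along the box's −x and its y along the box's +y, with the fingers shut.

Request:
play_rows([
  [[0, 0, 0], -0.1227, 0],
  [[0, 0, 0], -0.1227, 0],
  [[0, 0, 0], -0.1227, 0],
  [[0, 0, 0], -0.1227, 0],
  [[0, 0, 0], -0.1227, 0],
  [[0, 0, 0], -0.1227, 0],
  [[0, 0, 0], -0.1227, 0],
  [[0, 0, 0], -0.1227, 0],
])

```text
time_s: 0.77
ee_pos: [0.1949, -0.6197, 0.2522]
ee_rot: [[0.275, 0.962, -0.0], [0.962, -0.275, 0.001], [0.001, -0.001, -1.0]]
ft_force: [-0.6, 0.0, -0.9]
finger_gap: 0.417
finger_force: 0.0
```

Request:
play_rows([
  [[0, 0, 0], -0.1227, 0],
  [[0, 0, 0], -0.1227, 0],
  [[0, 0, 0], -0.1227, 0],
  [[0, 0, 0], -0.1227, 0],
  [[0, 0, 0], -0.1227, 0],
  [[0, 0, 0], -0.1227, 0],
  [[0, 0, 0], -0.1227, 0],
  [[0, 0, 0], -0.1227, 0],
])

```text
time_s: 1.43
ee_pos: [0.1949, -0.6198, 0.2522]
ee_rot: [[-0.647, 0.763, -0.0], [0.763, 0.647, 0.001], [0.001, 0.0, -1.0]]
ft_force: [-0.6, 0.1, 0.3]
finger_gap: 0.002
finger_force: 0.0
```

```bash
cat > s.py <<'E'
from h import *
import sys
np.set_printoptions(precision=4,suppress=True)
C=np.array([.5104,-.0462,0]);w=-.8733
R=np.array([[np.cos(w),-np.sin(w),0],[np.sin(w),np.cos(w),0],[0,0,1]])
s=read_state();p=np.array(s["ee_pos"]);E=np.array(s["ee_rot"])
print("t",s["time_s"],"ee",p,"tip in box",(R.T@(p-C)-[0,0,.014])*1000,"yaw err",np.arctan2(E[1,0],E[0,0])-(np.pi+w),"F",s["ft_force"],"gap",s["finger_gap"],"q",np.array(s["joints"]))
print("wristcam in tool",E.T@(imaging.calibration("wrist")["cam_to_world"][:3,3]-p))
a=[float(v) for v in sys.argv[1:]]
for i in range(0,len(a),3):  # tip targets in box mm
    q=R@(np.array(a[i:i+3])/1000+[0,0,.014])+C; print("to",q,"r",np.hypot(*q[:2]),"shift cm",E.T@(q-p)*100)
    p=q
E
python3 s.py 0 -180 240 -120 40 240 -120 40 130
```

```text
t 1.4333 ee [ 0.1949 -0.6198  0.2522] tip in box [ 236.9248 -610.2453  238.1944] yaw err 0.005741802475009106 F [-0.5851  0.0585  0.3122] gap 0.0023990946033642254 q [ 1.4944  0.5773 -0.4408  1.518   0.2634  1.1064  1.7008]
wristcam in tool [ 0.0831  0.0004 -0.1317]
to [ 0.3724 -0.1618  0.254 ] r 0.4060717441978469 shift cm [23.4452 43.1599 -0.1454]
to [0.464  0.0715 0.254 ] r 0.46945367414986455 shift cm [11.8735 22.0685  0.0179]
to [0.464  0.0715 0.144 ] r 0.46945367414986455 shift cm [-0.0104 -0.0033 11.    ]
```

Request:
play_rows([
  [[1.6, 3.5, 0], 0, 0],
  [[1.6, 3.5, 0], 0, 0],
  [[1.6, 3.6, 0], 0, 0],
  [[1.6, 3.6, 0], 0, 0],
  [[1.7, 3.6, 0], 0, 0],
  [[1.7, 3.6, 0], 0, 0],
])

```text
time_s: 1.93
ee_pos: [0.2964, -0.4056, 0.2524]
ee_rot: [[-0.642, 0.767, -0.0], [0.767, 0.642, 0.0], [0.0, -0.0, -1.0]]
ft_force: [0.8, 0.1, 0.2]
finger_gap: 0.007
finger_force: 0.0
```

Request:
play_rows([
  [[1.6, 3.5, 0], 0, 0],
  [[1.6, 3.6, 0], 0, 0],
  [[1.6, 3.6, 0], 0, 0],
  [[1.6, 3.6, 0], 0, 0],
  [[1.7, 3.6, 0], 0, 0],
  [[1.7, 3.6, 0], 0, 0],
  [[0, 0, 0], 0, 0],
])

```text
time_s: 2.52
ee_pos: [0.401, -0.187, 0.2532]
ee_rot: [[-0.65, 0.76, 0.002], [0.76, 0.65, 0.002], [0.0, 0.003, -1.0]]
ft_force: [-0.7, 0.9, 0.5]
finger_gap: 0.008
finger_force: 0.0
```

```bash
python3 s.py -120 40 240
```

```text
t 2.5167 ee [ 0.401  -0.187   0.2532] tip in box [  37.6438 -174.2368  239.1924] yaw err 0.010194667830430326 F [-0.688   0.8615  0.531 ] gap 0.007920162012999176 q [ 0.9448  0.2472 -0.6905  2.0301  0.1926  0.9268  0.8607]
wristcam in tool [ 0.0831  0.0004 -0.1317]
to [0.464  0.0715 0.254 ] r 0.46945367414986455 shift cm [15.5452 21.5834 -0.0084]
```

Request:
play_rows([
  [[2.0, 2.7, 0], 0, 0],
  [[2.0, 2.7, 0], 0, 0],
  [[2.0, 2.7, 0], 0, 0],
  [[2.0, 2.7, 0], 0, 0],
  [[2.0, 2.7, 0], 0, 0],
  [[2.0, 2.7, 0], 0, 0],
  [[2.0, 2.7, 0], 0, 0],
  [[2.0, 2.7, 0], 0, 0],
])

```text
time_s: 3.18
ee_pos: [0.4609, 0.0682, 0.2525]
ee_rot: [[-0.642, 0.767, -0.0], [0.767, 0.642, -0.0], [-0.0, -0.0, -1.0]]
ft_force: [0.8, -0.6, -0.8]
finger_gap: 0.007
finger_force: 0.0
```

Request:
play_rows([
  [[0, 0, 2.0], 0, 0],
  [[0, 0, 3.0], 0, 0],
  [[0, 0, 3.0], 0, 0],
  [[0, 0, 2.5], 0, 0],
  [[0, 0, 0.5], 0, 0],
  [[0, 0, 0], 0, 0],
])

```text
time_s: 3.68
ee_pos: [0.4597, 0.0667, 0.1415]
ee_rot: [[-0.642, 0.766, -0.004], [0.766, 0.642, -0.0], [0.002, -0.003, -1.0]]
ft_force: [-0.3, -0.3, 0.1]
finger_gap: 0.004
finger_force: 0.0
```

```bash
python3 s.py
```

```text
t 3.6833 ee [0.4597 0.0667 0.1415] tip in box [-119.1176   33.6891  127.4926] yaw err 7.628422367167431e-05 F [-0.3001 -0.3295  0.053 ] gap 0.00382117397364202 q [ 0.3268  0.496  -0.6958  2.0682  0.4681  0.7398  0.0323]
wristcam in tool [ 0.0831  0.0005 -0.1317]
```

Request:
play_rows([
  [[-1.0, 0, 0], 0, 0],
  [[-1.0, 0, 0], 0, 0],
  [[-1.0, 0, 0], 0, 0],
  [[-1.0, 0, 0], 0, 0],
  [[-1.0, 0, 0], 0, 0],
  [[-0.9, 0, 0.2], 0, 0],
])

```text
time_s: 4.18
ee_pos: [0.5002, 0.0206, 0.1414]
ee_rot: [[-0.641, 0.767, 0.002], [0.767, 0.641, -0.0], [-0.001, 0.001, -1.0]]
ft_force: [-1.0, 1.0, 1.1]
finger_gap: 0.002
finger_force: 0.6
```

Request:
play_rows([
  [[-0.9, 0, 0.3], 0, 0],
  [[-0.9, 0, 0.35], 0, 0],
  [[-0.8, 0, 0.5], 0, 0],
  [[-0.75, 0, 0.55], 0, 0],
  [[-0.6, 0, 0.7], 0, 0],
  [[-0.6, 0, 0.7], 0, 0],
  [[0, 0, 0], 0, 0],
])

```text
time_s: 4.77
ee_pos: [0.5278, -0.0144, 0.108]
ee_rot: [[-0.641, 0.767, -0.002], [0.767, 0.641, -0.0], [0.001, -0.002, -1.0]]
ft_force: [0.4, -0.4, 0.6]
finger_gap: 0.002
finger_force: 0.0
```

```bash
python3 s.py
python3 - <<'E'
from h import *
import cv2
cv2.imwrite("pics/s1.png",imaging.read_camera("side")[:,:,::-1])
E
```

```text
t 4.7667 ee [ 0.5278 -0.0144  0.108 ] tip in box [-13.216   33.7998  93.9655] yaw err -0.0014564223378741303 F [ 0.393  -0.4154  0.6447] gap 0.0023887355075065167 q [ 0.4217  0.6312 -0.6251  1.931   0.531   0.751   0.184 ]
wristcam in tool [ 0.0831  0.0004 -0.1317]
```

View pics/s1.png

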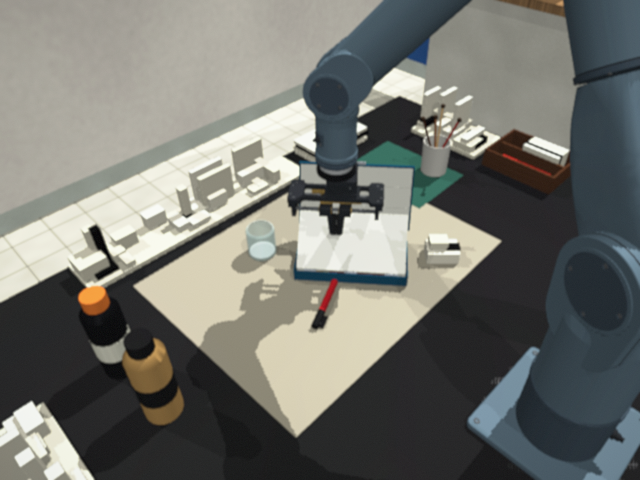

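The flap is about half folded under the fingertips at (336,225), and the box's front edge hasn't moved. I'll carry on down.

Request:
play_rows([
  [[-0.4, 0, 0.75], 0, 0],
  [[-0.4, 0, 0.75], 0, 0],
  [[-0.25, 0, 0.8], 0, 0],
  [[-0.25, 0, 0.8], 0, 0],
  [[-0.1, 0, 0.8], 0, 0],
  [[-0.1, 0, 0.8], 0, 0],
])

```text
time_s: 5.32
ee_pos: [0.5376, -0.0248, 0.0617]
ee_rot: [[-0.642, 0.767, -0.0], [0.767, 0.642, -0.0], [0.0, -0.0, -1.0]]
ft_force: [0.4, -0.2, 0.2]
finger_gap: 0.006
finger_force: 0.4
```

Request:
play_rows([
  [[0, 0, 0.6], 0, 0],
  [[0, 0, 0.5], 0, 0],
  [[0, 0, 0.3], 0, 0],
  [[0, 0, 0.15], 0, 0],
  [[0, 0, 0], 0, 0],
  [[0, 0, 0], 0, 0],
])

```text
time_s: 5.82
ee_pos: [0.5377, -0.0244, 0.0473]
ee_rot: [[-0.642, 0.766, 0.0], [0.766, 0.642, 0.0], [0.0, 0.0, -1.0]]
ft_force: [0.2, 0.2, 0.2]
finger_gap: 0.006
finger_force: 0.0
```

```bash
python3 s.py
```

```text
t 5.8167 ee [ 0.5377 -0.0244  0.0473] tip in box [ 0.8065 34.9244 33.3225] yaw err -5.9860914889409145e-05 F [0.2345 0.2404 0.1573] gap 0.006414460673215066 q [ 0.3814  0.7369 -0.551   1.9223  0.6148  0.6557  0.1416]
wristcam in tool [ 0.0831  0.0004 -0.1317]
```

Still 1 mm short. I'll press in small steps until the force rises.

Request:
play_rows([
  [[0, 0, 0.1], 0, 0],
  [[0, 0, 0.1], 0, 0],
  [[0, 0, 0], 0, 0],
  [[0, 0, 0], 0, 0],
])

```text
time_s: 6.15
ee_pos: [0.538, -0.0244, 0.0464]
ee_rot: [[-0.642, 0.767, 0.001], [0.767, 0.642, -0.001], [-0.001, 0.0, -1.0]]
ft_force: [-3.2, -0.2, 11.5]
finger_gap: 0.004
finger_force: 5.7
```

```bash
python3 s.py
```

```text
t 6.15 ee [ 0.538  -0.0244  0.0464] tip in box [ 1.0162 35.1241 32.3576] yaw err -0.00014274692713556192 F [-3.1884 -0.179  11.4995] gap 0.0036375076398037407 q [ 0.3797  0.7384 -0.5493  1.9222  0.6172  0.6539  0.1393]
wristcam in tool [ 0.0831  0.0004 -0.1317]
```

The flap is on its stop: tip at 32.4 mm, 11.5 N. Next I lift, cross over the lid and come down behind it.

Request:
play_rows([
  [[0, 0, -2.0], 0, 0],
  [[0, 0, -3.8], 0, 0],
  [[0, 0, -3.8], 0, 0],
  [[0, 0, -3.8], 0, 0],
  [[0, 0, -3.8], 0, 0],
  [[0, 0, -3.8], 0, 0],
  [[0, 0, 0], 0, 0],
])

```text
time_s: 6.73
ee_pos: [0.5414, -0.0237, 0.2624]
ee_rot: [[-0.642, 0.767, 0.012], [0.767, 0.642, -0.001], [-0.008, 0.008, -1.0]]
ft_force: [1.4, 0.9, 0.6]
finger_gap: 0.004
finger_force: 0.0
```

Request:
play_rows([
  [[-3.4, -0.7, 0], 0, 0],
  [[-3.4, -0.7, 0], 0, 0],
  [[-3.4, -0.7, 0], 0, 0],
  [[-3.4, -0.7, 0], 0, 0],
  [[-3.4, -0.7, 0], 0, 0],
  [[0, 0, 0], 0, 0],
])

```text
time_s: 7.23
ee_pos: [0.6213, -0.1858, 0.2541]
ee_rot: [[-0.635, 0.772, 0.001], [0.772, 0.635, -0.004], [-0.003, -0.002, -1.0]]
ft_force: [-0.7, -0.7, 0.0]
finger_gap: 0.006
finger_force: 0.0
```

```bash
python3 s.py
python3 - <<'E'
from h import *
import cv2
im=imaging.read_camera("side")[150:300,250:450,::-1]
im2=imaging.read_camera("scene")[190:340,210:410,::-1]
cv2.imwrite("pics/s2.png",cv2.resize(np.vstack([im,im2]),None,fx=2,fy=2,interpolation=cv2.INTER_CUBIC))
E
```

```text
t 7.2333 ee [ 0.6213 -0.1858  0.2541] tip in box [178.2465  -4.6883 240.1122] yaw err -0.00936136122809117 F [-0.6733 -0.6946  0.01  ] gap 0.005981251002243518 q [ 0.661   0.6228 -0.6686  1.5126  0.4118  1.1483  0.6018]
wristcam in tool [ 0.0831  0.0004 -0.1317]
```

View pics/s2.png

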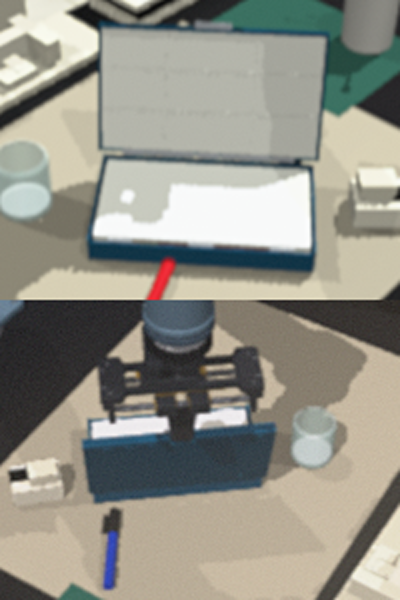

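The flap lies flat with the box unmoved (front corners near side pixels (295,280) and (406,284)). The fingers are behind the lid at tip x = 178 mm. Going down, then pushing.

Request:
play_rows([
  [[0, 0, 2.0], 0, 0],
  [[0, 0, 2.5], 0, 0],
  [[0, 0, 2.5], 0, 0],
  [[0, 0, 1.5], 0, 0],
  [[0, 0, 0.5], 0, 0],
  [[0, 0, 0], 0, 0],
])

```text
time_s: 7.83
ee_pos: [0.6192, -0.1762, 0.1643]
ee_rot: [[-0.643, 0.766, -0.002], [0.766, 0.643, 0.001], [0.002, -0.001, -1.0]]
ft_force: [-0.3, -0.1, 0.2]
finger_gap: 0.006
finger_force: 0.0
```

```bash
python3 s.py
```

```text
t 7.8333 ee [ 0.6192 -0.1762  0.1643] tip in box [169.58    -0.1063 150.2976] yaw err 0.0011115386910049985 F [-0.2833 -0.0574  0.1887] gap 0.005815513897460971 q [ 0.6293  0.714  -0.631   1.5936  0.4778  0.9952  0.5478]
wristcam in tool [ 0.0831  0.0004 -0.1317]
```

Request:
play_rows([
  [[1.5, 0, 0], 0, 0],
  [[1.2, 0, 0], 0, 0],
  [[0.8, 0, 0], 0, 0],
  [[0.8, 0, 0], 0, 0],
  [[0.8, 0, 0], 0, 0],
  [[0.8, 0, 0], 0, 0],
  [[0.8, 0, 0], 0, 0],
  [[0.8, 0, 0], 0, 0],
])

```text
time_s: 8.5
ee_pos: [0.5715, -0.1195, 0.1654]
ee_rot: [[-0.642, 0.767, 0.0], [0.767, 0.642, -0.0], [-0.0, 0.0, -1.0]]
ft_force: [1.5, -1.2, 1.5]
finger_gap: 0.005
finger_force: 0.9
```

Request:
play_rows([
  [[0.8, 0, 0], 0, 0],
  [[0.8, 0, 0], 0, 0],
  [[0.8, 0, 0.1], 0, 0],
  [[0.8, 0, 0.3], 0, 0],
  [[0.8, 0, 0.4], 0, 0],
  [[0.7, 0, 0.45], 0, 0],
  [[0, 0, 0], 0, 0],
])

```text
time_s: 9.08
ee_pos: [0.5399, -0.082, 0.1515]
ee_rot: [[-0.644, 0.765, -0.003], [0.765, 0.644, 0.001], [0.002, -0.001, -1.0]]
ft_force: [-0.5, -0.4, 0.5]
finger_gap: 0.006
finger_force: 0.0
```

```bash
python3 s.py
```

```text
t 9.0833 ee [ 0.5399 -0.082   0.1515] tip in box [ 46.3883  -0.423  137.5484] yaw err 0.0017718452097192916 F [-0.5215 -0.3921  0.5133] gap 0.006100578676429737 q [ 0.5687  0.5915 -0.6614  1.8632  0.4713  0.8513  0.3694]
wristcam in tool [ 0.0831  0.0004 -0.1317]
```

Request:
play_rows([
  [[0.95, 0, 0.4], 0, 0],
  [[0.95, 0, 0.5], 0, 0],
  [[0.75, 0, 0.75], 0, 0],
  [[0.7, 0, 0.8], 0, 0],
  [[0.55, 0, 0.85], 0, 0],
  [[0.5, 0, 0.9], 0, 0],
  [[0.35, 0, 0.9], 0, 0],
  [[0.3, 0, 0.95], 0, 0],
])

```text
time_s: 9.75
ee_pos: [0.5087, -0.0446, 0.0911]
ee_rot: [[-0.642, 0.766, -0.001], [0.766, 0.642, 0.0], [0.001, -0.0, -1.0]]
ft_force: [0.1, 0.4, 1.8]
finger_gap: 0.007
finger_force: 0.6
```

Request:
play_rows([
  [[0.15, 0, 0.9], 0, 0],
  [[0.1, 0, 0.9], 0, 0],
  [[0, 0, 0.7], 0, 0],
  [[0, 0, 0.5], 0, 0],
  [[0, 0, 0.3], 0, 0],
  [[0, 0, 0.2], 0, 0],
  [[0, 0, 0], 0, 0],
  [[0, 0, 0], 0, 0],
])

```text
time_s: 10.42
ee_pos: [0.5079, -0.0434, 0.0573]
ee_rot: [[-0.642, 0.767, 0.0], [0.767, 0.642, -0.0], [-0.0, 0.0, -1.0]]
ft_force: [0.6, 0.0, -0.2]
finger_gap: 0.006
finger_force: 0.0
```

```bash
python3 s.py
```

```text
t 10.4167 ee [ 0.5079 -0.0434  0.0573] tip in box [-3.7787 -0.0973 43.3434] yaw err -0.00047284080484155666 F [ 0.577   0.0336 -0.1712] gap 0.00637704625139546 q [ 0.4334  0.6869 -0.5588  1.9937  0.6073  0.6302  0.1688]
wristcam in tool [ 0.0831  0.0004 -0.1317]
```

Request:
play_rows([
  [[0, 0, 0.15], 0, 0],
  [[0, 0, 0.15], 0, 0],
  [[0, 0, 0.1], 0, 0],
  [[0, 0, 0], 0, 0],
  [[0, 0, 0], 0, 0],
])

```text
time_s: 10.83
ee_pos: [0.5081, -0.0433, 0.0543]
ee_rot: [[-0.642, 0.767, 0.001], [0.767, 0.642, -0.001], [-0.001, -0.0, -1.0]]
ft_force: [-4.3, 0.4, 13.8]
finger_gap: 0.005
finger_force: 7.0
```

```bash
python3 s.py
```

```text
t 10.8333 ee [ 0.5081 -0.0433  0.0543] tip in box [-3.7337  0.0713 40.3331] yaw err -0.0002696073677097566 F [-4.3216  0.4316 13.7642] gap 0.0051915653324882925 q [ 0.429   0.6917 -0.5539  1.9943  0.613   0.6247  0.1634]
wristcam in tool [ 0.0831  0.0005 -0.1317]
```

The lid is at its stop: tip at 40.3 mm, 13.8 N. Lifting clear to check.

Request:
play_rows([
  [[0, 0, -1.0], 0, 0],
  [[0, 0, -3.5], 0, 0],
  [[0, 0, -3.8], 0, 0],
  [[0, 0, -3.8], 0, 0],
  [[0, 0, -3.8], 0, 0],
  [[0, 0, -3.0], 0, 0],
  [[0, 0, 0], 0, 0],
  [[0, 0, 0], 0, 0],
])

```text
time_s: 11.5
ee_pos: [0.5086, -0.0435, 0.2441]
ee_rot: [[-0.642, 0.767, 0.004], [0.767, 0.642, -0.001], [-0.003, 0.002, -1.0]]
ft_force: [-0.0, -0.3, 0.0]
finger_gap: 0.005
finger_force: 0.0
```

Run:
```python
from h import *
import cv2
im=imaging.read_camera("side")[150:350,230:450,::-1]
im2=imaging.read_camera("scene")[190:340,200:420,::-1]
cv2.imwrite("pics/s3.png",cv2.resize(np.vstack([im,im2]),None,fx=1.7,fy=1.7,interpolation=cv2.INTER_CUBIC))
s=read_state();print(s["ft_force"],s["ee_pos"])
```

```text
[-0.28792212 -0.23709349 -0.24336126] [ 0.506966   -0.04349534  0.24156497]
```

View pics/s3.png

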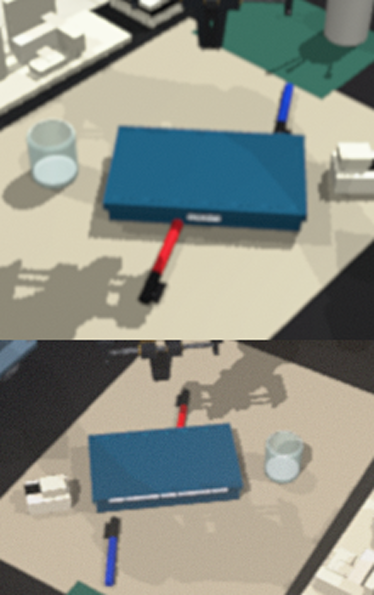

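The lid is fully shut at side crop (105–305, 128–228), with the box and everything around it in place and the gripper clear. Handing in.

```bash
python3 -c "
from bench import bot
print(bot.finish_job())"
```

```text
the job is handed in; nothing more can be done
None
```

The flap was folded flat first and the lid then pushed fully shut, both pressed to their stops; the box and everything around it looked unmoved in the last pictures, and I handed the job in at about 11.6 s.

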